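# Press the tape measure and screwdriver into the tool tray's foam

## Task

Put the yellow tape measure and the red-handled screwdriver away in the foam tray: set each one into the cutout made for it, the right way round, and press it down past the snug foam ribs until it lies fully home and level on the blue floor of its cutout. Let go of both, and leave the other things on the table where they are.

Things in the scene. Friction and masses are not known exactly. Their poses are not given: they have to be found in the camera images.
- case: Open black tool tray, 192 (x) x 252 (y) x 48 mm high, fixed to the table, filled with dark foam; foam top 46 mm above the table, cutouts have blue floors. Origin: centre of underside; y along the long side, z up. Screwdriver cutout at x -40 mm, tape cutout at x +48, y +40 mm. Three steel sockets at x +52, y -30 to -92 mm belong to the tray and stand 7 mm above the foam.
- driver_pocket (a point): Where the middle of the handle's axis lies when the screwdriver is home (tray frame -40, 55, 37 mm; tray axes). Handle trough 36 mm wide (x), y +-53 mm, floor 15 mm below this point; then a blade slot 16 mm wide on to y -165 mm: handle to +y, blade to -y. Amid the handle a finger recess, 88 (x) x 38 (y) mm, 36 mm deep, takes fingers at both sides. Home, the handle stands 6 mm above the foam.
- driver_ribs (a point): Middle of the screwdriver trough, 5 mm below the foam top, between its springy foam ribs: two 28 mm long ones on each side, at both ends of the trough, 26 mm apart across it. They give way sideways (2200 N/m each) and grip the 30 mm handle. Laid on them, the handle stops about 12 mm too high; pressing it home from above takes about 5 to 12 N.
- tape_pocket (a point): On the tape cutout's floor, where the tape measure's origin lies when home (tray frame 48, 40, 14 mm; tray axes). Cutout 40 mm wide (x), from y -33 to +45 mm about this point, 32 mm deep, plus a 24 mm wide, equally deep notch for the hook on to y -46 mm: the hook end goes to -y. Home, the upper half of the tape stands out of the foam.
- tape_ribs (a point): Middle of the tape cutout, 12 mm below the foam top, between its two springy foam ribs, one along each long side, 30.8 mm apart. They give way sideways (5000 N/m each) and grip the 34 mm thick tape measure. Set down on them it stops about 20 mm too high; pressing it home from above takes about 4 to 12 N.
- tape: Yellow and black tape measure, 320 g, standing upright: 34 mm thick (x), 84 mm long (y: case -30 to +42 mm, small steel hook on to -42 mm), 64 mm high, rounded top. Origin: centre of underside. Grasp across its thickness, fingertips at least 37 mm above its underside, so that they stay clear of the foam when it is home.
- driver_grip (a point): Middle of the handle, on its axis, of the red-handled screwdriver (210 mm long, 110 g, lying on the table). y points from here to the handle's butt end, -y along the blade to the tip. Round handle 30 mm in diameter, 100 mm long (y -50 to +50 mm); steel blade 6.4 mm in diameter from y -50 to -160 mm. It may be rolled about y to any angle.
- tin: Bystander: open steel tin, 69 mm in diameter, 76 mm high; origin centre of its underside.
- block: Bystander: wooden offcut 50 x 75 x 50 mm; origin centre of its underside.
- carton: Bystander: small cardboard carton 62 x 102 x 50 mm; origin centre of its underside.

How it is judged:
At the end, for the whole second after the job is handed in: Tape measure: underside within 3 mm of its cutout floor, within 6 mm sideways, upright to 0.08 rad, along the tray to 0.1 rad. Screwdriver: handle at most 3 mm above home height, within 6 mm sideways, along the tray and level to 0.08 rad. Both released and at rest (z of tape in the frame of tape_pocket below 0.003 m and horizontal distance between tape and tape_pocket below 0.006 m and angle between tape's own z axis and vertical below 0.08 rad and angle between the y axis of tape and the y axis of case, either way round below 0.1 rad and z of driver_grip in the frame of driver_pocket below 0.003 m and horizontal distance between driver_grip and driver_pocket below 0.006 m and angle between the y axis of driver_grip and the y axis of case, either way round below 0.08 rad and linear speed of tape below 0.02 m/s); the robot touches nothing.
It fails at once if the tin, wooden block or carton is moved by more than 30 mm (distance of any of tin, block, carton from where it was at the start of the episode above 0.03 m).
It also fails if it takes over 72 s, if anything falls off the work surface, if the arm or the gripper's body presses on something with over 40 N, if the wrist force passes 120 N, or if a joint passes its speed limit or range.

## Robot

A 7-joint arm with a two-finger parallel gripper is mounted at the origin on a cart in front of the work surface, level with it; the furniture and walls round the work are solid. World frame = base frame: x ahead of the robot, y to its left, z up, the work surface at z = 0. Lengths are in m, angles in rad, forces in N, time in s.
With the tool pointing down it reaches from about 0.4 to 0.85 m from the base axis. Payload 4.5 kg.
Tool frame: the origin (TCP) lies at the very end of the fingers, on their centre line; the grasp point (between the pads) lies 19 mm behind it; z points along the fingers, y is the line along which they close (so a half turn about z gives the same grasp; the last joint's range is limited). The gripper opens to 88 mm and grips with 3 to 60 N. Pads are 18 mm wide; open, the fingers measure 123 mm over their backs; the gripper's body (75 mm by 187 mm) begins 45 mm behind the grasp point.
Start: joints at [1.383, 0.689, -0.195, 1.565, 0.157, 0.902, -0.215], TCP at [0.138, -0.61, 0.239] pointing down, gripper open.
Joint ranges: [-3.01, 3.01], [-0.46, 2.08], [-1.47, 1.51], [0.13, 2.56], [-1, 4.14], [0.04, 2.09], [-2.66, 2.66]. Speed limits (rad/s): [2.57, 2.57, 3.14, 3.14, 3.14, 3.14, 3.14].

## Interface

Orientations are given as a unit quaternion [x, y, z, w].
In Python, from plant import r, optics gives the robot as it stands.
- The arm moves only by the tool servo_tool, never from a script. Its arguments are lists of equal length, an entry for each row: "translation": the shift along the tool's x, y, z in m, a list of three; "turn": the turn, a rotation vector about the tool's x, y, z in rad, a list of three. In form: {"translation": [[dx, dy, dz], ...], "turn": [[rx, ry, rz], ...]}. A call has 1 to 10 rows; each row shifts and turns the commanded pose from where the row before left it, along the tool's axes as they then stand; what a row does not reach is not made up. A row lasts 1/8 s, in which the tool goes at most 62.5 mm and 10.7 degrees, less where a joint would pass 70% of its speed; a pose out of reach is approached as far as the arm can. A call is refused whole if a number of a shift passes 0.0625 or a number of a turn 0.188, either way. A call with a gripper value outside its range is refused whole. "grip" is the opening, from 0 (shut) to 1 (fully open), set as the call begins (left out, the last holds). The fingers move at their own pace and stop on an object; "grip_force" is the grip in N (left out, the last holds). Time passes only in rows, so rows that do not move let the fingers close. It gives the time, the measured TCP pose, the force, the opening and the grip force at its end, in the units of the state.
- r.get_state(): the state, without advancing time (a new reading comes with each control period).
- optics.snapshot(name): name is "scene" or "top" or "wrist"; returns a dict with "img" (400x640x3 uint8, red, green, blue), "z_map" (400x640 float32, m along the optical axis (not along the pixel's ray), 0 where there is no reading), "mtx" (3x3 intrinsics, pixels), "R" (3x3) and "t" (3): a world point X has camera coordinates R X + t. Camera axes: x right, y down, z forward; pixel columns grow to the right and rows downward; lengths in m; the calibration is good to about 2 mm. A picture is of the moment at which its call begins.
- r.finish_job(): hands the job in; it is judged then, once.
The state is a dict: "clock": time; "q": joint angles; "qd": joint speeds; "joint_torque": joint torques, N m; "tool_pos": TCP position; "eef_rot": TCP orientation; "contact_force": force on the tool from outside, world axes, zero at the start; "moment": the same for the moment, N m; "opening": opening from 0.0 (shut) to 1.0 (fully open); "finger_force": force on a finger pad.
Only numpy, scipy, OpenCV 4.12 (cv2) and the standard library are available. Lean on these libraries where they do the work, as an engineer would, in place of code of your own. Each camera call takes 0.05 s, during which the arm holds its last target. There are 200 camera calls.

## Working session

There is one attempt and no reset: what is moved stays moved. The work goes in short steps, Python scripts to look and compute and a tool call to move; the robot and the scene stay as the last step left them, time stands still between calls to the robot, and variables do not carry over. Pictures are saved under pics/ and viewed, at most 10 in all, crops included, and the job is handed in when it is done.

Besides the shell and the picture viewer there is one more tool, called by a JSON object that holds its "api" and its "payload". servo_tool: Moves the arm, as the interface text tells. Its arguments: {"type":"object","properties":{"translation":{"type":"array"},"turn":{"type":"array"},"grip":{"type":"number"},"grip_force":{"type":"number"}},"required":["translation","turn"]}

```bash
mkdir -p pics; ls
cat > h.py <<'E'
import numpy as np, cv2
from plant import r, optics
def snap(n, f):
    s=optics.snapshot(n); cv2.imwrite('pics/'+f, s['img'][:,:,::-1]); np.savez('pics/'+f[:-4]+'.npz',**s); return s
def cloud(s):
    z=s['z_map']; v,u=np.indices(z.shape); K=s['mtx']
    c=np.stack([(u-K[0,2])/K[0,0]*z,(v-K[1,2])/K[1,1]*z,z],-1)
    return (c-s['t'])@s['R']
E
python3 - <<'E'
from h import *
print(r.get_state())
for n in ('top','scene'):
    s=snap(n,n+'0.png'); print(n,s['mtx'].tolist(),(-s['R'].T@s['t']).tolist(),s['R'].round(3).tolist())
E
```

```text
pics
{'clock': 0.0, 'q': array([ 1.38277425,  0.68996393, -0.19453134,  1.56634223,  0.15730684,
        0.90248085, -0.21510114]), 'qd': array([-0.00076611,  0.00072113,  0.00024494,  0.00076965,  0.00015163,
        0.00101133, -0.00106275]), 'joint_torque': array([-2.05783813e-04, -5.27566981e+01, -1.26699541e+00, -1.53433943e+01,
       -5.26370213e-02,  6.43874315e-03,  1.84394326e-04]), 'tool_pos': array([ 0.13732706, -0.60908505,  0.23792346]), 'eef_rot': array([ 9.93849697e-01,  1.10733775e-01, -1.61457533e-04, -8.85896923e-04]), 'contact_force': array([-0.71322248, -0.33284639,  0.51356422]), 'moment': array([ 0.04204067, -0.03159376, -0.01586423]), 'finger_force': 0.0, 'opening': 1.001518601540582}
top [[379.1518007532865, 0.0, 320.10547194598826], [0.0, 379.1518007532865, 199.29375467482203], [0.0, 0.0, 1.0]] [0.5105538414155314, -1.2547415698897075e-05, 1.270691262804933] [[0.003, -1.0, 0.016], [-0.998, -0.005, -0.07], [0.07, -0.015, -0.997]]
scene [[362.5934650204942, 0.0, 322.8003845715895], [0.0, 362.5934650204942, 205.62629695632415], [0.0, 0.0, 1.0]] [0.15719817781892081, 0.5646577294219899, 0.7916624054854744] [[-0.801, -0.599, 0.003], [-0.431, 0.573, -0.697], [0.416, -0.559, -0.717]]
```

View pics/top0.png

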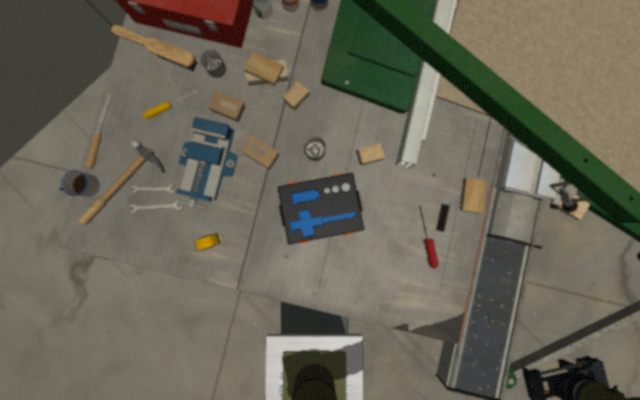

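View pics/scene0.png

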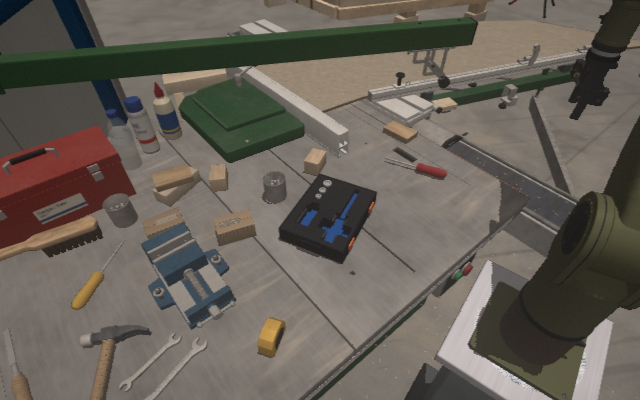

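The top view shows the tray at about (320,208) px, handle trough at left and blade slot to the right (world −y). The tape is at (207,242), and the screwdriver handle at (431,252) with its tip at (422,207). The scene view agrees.

Run:
```python
from h import *
s=dict(np.load('pics/top0.npz')); P=cloud(s); im=s['img'].astype(int)
def rect(m,lab):
    p=P[m][:,:2].astype(np.float32); rc=cv2.minAreaRect(p*1000); print(lab,m.sum(),rc,P[m].mean(0).round(4),'z',np.percentile(P[m][:,2],[2,50,98]).round(3))
V,U=np.indices(s['z_map'].shape)
z=P[...,2]
box=lambda a,b,c,d:(U>a)&(U<b)&(V>c)&(V<d)
rect(box(265,375,165,250)&(z>.030)&(z<.06),'tray')
hsv=cv2.cvtColor(s['img'],cv2.COLOR_RGB2HSV)
H,S,W=hsv[...,0],hsv[...,1],hsv[...,2]
rect(box(190,225,228,256)&(z>.02),'tape')
rect(box(190,225,228,256)&(z>.045),'tapetop')
rect(box(415,445,235,272)&((H<8)|(H>172))&(S>130),'handle')
rect(box(265,375,165,250)&(H>95)&(H<125)&(S>120)&(U<352),'blue')
for n,b in dict(tin=(300,330,135,162),block=(355,388,140,168),carton=(240,282,132,170),c2=(460,488,175,214),beam=(355,420,0,60)).items(): 
    rect(box(*b)&(z>.02),n)
# beam
rect((H>40)&(H<80)&(S>100)&box(380,640,0,270)&(z>.1),'beam')
def crop(u0,v0,w,h,k): return cv2.resize(s['img'][v0:v0+h,u0:u0+w,::-1],None,fx=k,fy=k,interpolation=cv2.INTER_CUBIC)
a=crop(185,220,50,40,8);b=crop(405,200,50,75,5)
c=np.zeros((375,660,3),np.uint8);c[:320,:400]=a;c[:375,405:655]=b
cv2.imwrite('pics/crop0.png',c)
```

```text
tray 3894 ((599.2257690429688, -6.99237060546875), (268.1954650878906, 281.91864013671875), 11.173257827758789) [ 0.5719 -0.028   0.045 ] z [0.034 0.045 0.051]
tape 275 ((489.6824951171875, 193.1018829345703), (40.80843734741211, 386.3287048339844), 12.198317527770996) [0.4586 0.3338 0.0793] z [0.025 0.057 0.693]
tapetop 218 ((489.5185241699219, 191.49916076660156), (38.9266242980957, 383.355712890625), 12.066183090209961) [0.4579 0.336  0.0905] z [0.046 0.058 1.271]
handle 217 ((482.4925537109375, -212.21897888183594), (419.6974182128906, 84.43999481201172), 71.09153747558594) [ 0.4237 -0.3815  0.0316] z [0.016 0.027 0.033]
blue 996 ((558.7777099609375, -15.341697692871094), (151.1957244873047, 204.47315979003906), 10.703997611999512) [0.5493 0.0112 0.0256] z [0.007 0.019 0.046]
tin 238 ((655.3187866210938, 12.71484375), (67.42778015136719, 282.71728515625), 81.61000061035156) [ 0.7614 -0.0032  0.065 ] z [0.021 0.051 0.078]
block 392 ((658.3408813476562, -94.74107360839844), (76.76266479492188, 342.58642578125), 44.711402893066406) [ 0.7446 -0.1831  0.0572] z [0.026 0.049 0.054]
carton 637 ((664.7686157226562, 92.25469970703125), (349.6316833496094, 83.30316162109375), 44.29364776611328) [0.7446 0.1716 0.0685] z [0.028 0.048 0.054]
c2 527 ((593.660888671875, -285.7573547363281), (117.11799621582031, 583.5331420898438), 4.867967128753662) [ 0.6132 -0.5259  0.0371] z [0.02  0.023 0.028]
beam 3776 ((879.4645385742188, -188.09661865234375), (238.15956115722656, 793.1976928710938), 79.6983642578125) [ 1.0817 -0.2097  0.1964] z [0.063 0.073 0.345]
beam 11090 ((802.66015625, -403.1095886230469), (572.1099243164062, 814.8273315429688), 0.8555432558059692) [ 0.8063 -0.4982  0.3337] z [0.278 0.341 0.346]
```

View pics/crop0.png

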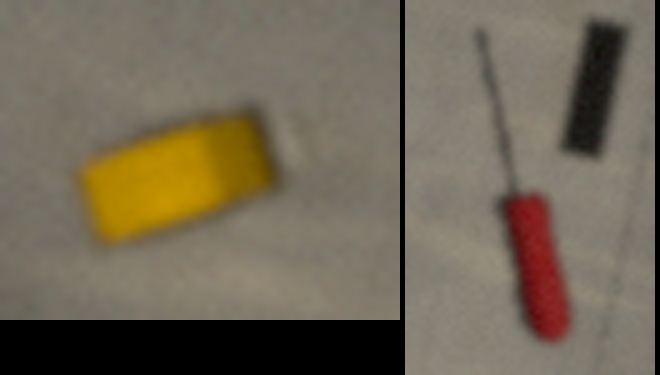

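The crop shows the tape's hook end at right (~(290,140) in the crop, world −y), which matches the tray. The driver's tip is at the top and its butt at the bottom (world −x).

Run:
```python
from h import *
s=dict(np.load('pics/top0.npz')); P=cloud(s); z=P[...,2]; V,U=np.indices(z.shape)
hsv=cv2.cvtColor(s['img'],cv2.COLOR_RGB2HSV); H,S,W=hsv[...,0],hsv[...,1],hsv[...,2]
ok=(s['z_map']>.5)
box=lambda a,b,c,d:(U>a)&(U<b)&(V>c)&(V<d)&ok
def rect(m,lab):
    p=P[m][:,:2].astype(np.float32); print(lab,m.sum(),cv2.minAreaRect(p*1000),np.percentile(P[m],[2,50,98],axis=0).round(3).tolist())
rect(box(270,372,168,250)&(z>.040)&(z<.06),'tray')
rect(box(190,225,228,256)&(z>.045)&(z<.08),'tapetop')
rect(box(415,445,235,272)&((H<8)|(H>172))&(S>130)&(z<.05),'handle')
rect(box(265,375,165,250)&(H>95)&(H<125)&(S>120),'blue')
for n,b in dict(tin=(300,330,135,162),block=(355,388,140,168),carton=(240,282,132,170)).items(): rect(box(*b)&(z>.02)&(z<.1),n)
```

```text
tray 3621 ((569.312255859375, -20.824020385742188), (196.68772888183594, 263.9005432128906), 11.45997142791748) [[0.466, -0.148, 0.041], [0.574, -0.038, 0.046], [0.669, 0.105, 0.051]]
tapetop 212 ((455.781005859375, 347.4305725097656), (36.34794235229492, 62.684818267822266), 18.45549964904785) [[0.436, 0.319, 0.046], [0.456, 0.345, 0.058], [0.477, 0.376, 0.065]]
handle 216 ((422.50469970703125, -384.5430603027344), (92.68840026855469, 23.68087387084961), 11.896296501159668) [[0.381, -0.399, 0.016], [0.423, -0.383, 0.027], [0.465, -0.368, 0.033]]
blue 1013 ((559.9688720703125, -21.64336395263672), (151.1957244873047, 217.2996826171875), 10.703997611999512) [[0.483, -0.122, 0.007], [0.539, 0.02, 0.02], [0.626, 0.074, 0.046]]
tin 235 ((761.975341796875, -2.8640518188476562), (66.36320495605469, 67.33700561523438), 72.64000701904297) [[0.729, -0.035, 0.021], [0.766, -0.002, 0.05], [0.795, 0.029, 0.077]]
block 389 ((748.0667114257812, -185.37014770507812), (51.11791229248047, 75.16313934326172), 14.945939064025879) [[0.718, -0.223, 0.026], [0.746, -0.184, 0.049], [0.775, -0.147, 0.054]]
carton 626 ((750.6687622070312, 176.25296020507812), (101.63711547851562, 62.260406494140625), 58.54477310180664) [[0.707, 0.125, 0.027], [0.749, 0.174, 0.048], [0.792, 0.225, 0.053]]
```

{"api": "servo_tool", "payload": {"translation": [[0.06,-0.0,0],[0.06,0.0,0],[0.06,-0.02,0],[0.06,-0.06,0],[0.06,-0.06,0],[0.02,-0.06,0],[0,0,0]], "turn": [[0,0,0],[0,0,0],[0,0,0],[0,0,0],[0,0,0],[0,0,0],[0,0,0]]}}

```text
clock: 0.98
tool_pos: [0.3822, -0.3768, 0.2384]
eef_rot: [0.993, 0.115, -0.001, -0.002]
contact_force: [0.3, -0.2, 0.5]
opening: 1.0
finger_force: 0.0
```

Run:
```python
from h import *
print(r.get_state()['q'].round(3))
s=snap('wrist','w0.png'); print(s['R'].round(3).tolist(),(-s['R'].T@s['t']).round(4))
```

```text
[ 0.799  0.575 -0.168  1.829  0.13   0.752 -0.778]
[[0.228, -0.974, -0.006], [-0.933, -0.22, 0.283], [-0.277, -0.059, -0.959]] [ 0.4534 -0.3607  0.3841]
```

View pics/w0.png

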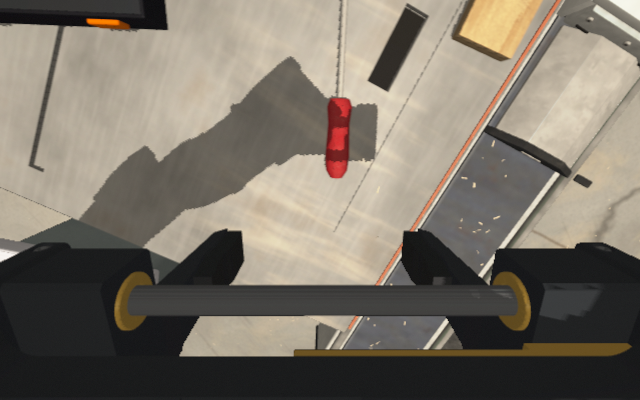

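The wrist view shows the handle at px (338,137), with the butt at (337,175) and the blade going up.

```bash
cat >> h.py <<'E'
def driver(s):
    P=cloud(s); hsv=cv2.cvtColor(s['img'],cv2.COLOR_RGB2HSV); H,S,W=(hsv[...,i] for i in range(3))
    m=((H<8)|(H>172))&(S>140)&(s['z_map']>.05)&(P[...,2]<.09)
    n,l,st,_=cv2.connectedComponentsWithStats(m.astype(np.uint8)); k=1+st[1:,4].argmax(); p=P[l==k]
    rc=cv2.minAreaRect(p[:,:2].astype(np.float32)*1000); b=cv2.boxPoints(rc)
    e=[b[1]-b[0],b[2]-b[1]]; d=max(e,key=np.linalg.norm); a=np.degrees(np.arctan2(d[1],d[0]))
    return rc[0],sorted(rc[1]),a%180,len(p),np.percentile(p[:,2],[2,50,98])
E
python3 - <<'E'
from h import *
print(driver(dict(np.load('pics/w0.npz'))), driver(dict(np.load('pics/top0.npz'))))
E
```

```text
((421.5736999511719, -385.9817199707031), [27.92875862121582, 96.35010528564453], np.float32(10.815696), 1643, array([0.01969816, 0.02680552, 0.03003501])) ((1166.9473876953125, 405.957763671875), [145.19796752929688, 405.8196716308594], np.float32(98.85094), 1053, array([0.0132779 , 0.05083286, 0.08852535]))
```

{"api": "servo_tool", "payload": {"translation": [[0,0,0],[0,0,0],[0,0,0],[0,0,0],[0,0,0],[0,0,0],[0,0,0],[0,0,0],[0,0,0],[0,0,0]], "turn": [[0,0,-0.18],[0,0,-0.18],[0,0,-0.18],[0,0,-0.18],[0,0,-0.18],[0,0,-0.18],[0,0,-0.18],[0,0,-0.18],[0,0,-0.18],[0,0,-0.18]]}}

```text
clock: 2.28
tool_pos: [0.3801, -0.3853, 0.2384]
eef_rot: [0.53, 0.848, -0.0, 0.0]
contact_force: [-0.4, 0.8, 0.1]
opening: 1.004
finger_force: 0.0
```

{"api": "servo_tool", "payload": {"translation": [[0,0,0],[0,0,0],[0,0,0],[0,0,0],[0,0,0],[0,0,0],[0,0,0],[0,0,0]], "turn": [[0,0,-0.18],[0,0,-0.18],[0,0,-0.18],[0,0,-0.18],[0,0,-0.18],[0,0,-0.18],[0,0,-0.18],[0,0,-0.07]]}}

```text
clock: 3.28
tool_pos: [0.38, -0.3854, 0.238]
eef_rot: [-0.104, 0.995, 0.0, -0.0]
contact_force: [0.0, -0.3, -0.7]
opening: 1.005
finger_force: 0.0
```

{"api": "servo_tool", "payload": {"translation": [[-0.02,-0.005,0.04],[-0.02,-0.0045,0.05],[0,0,0.05],[0,0,0.04],[0,0,0.03],[0,0,0.015],[0,0,0.008],[0,0,0]], "turn": [[0,0,0],[0,0,0],[0,0,0],[0,0,0],[0,0,0],[0,0,0],[0,0,0],[0,0,0]]}}

```text
clock: 4.28
tool_pos: [0.4223, -0.3846, 0.0059]
eef_rot: [-0.104, 0.995, -0.0, 0.0]
contact_force: [0.9, -0.0, -0.2]
opening: 1.003
finger_force: 0.0
```

Run:
```python
from h import *
print(r.get_state()['tool_pos'], r.get_state()['q'].round(2))
s=snap('wrist','w1.png'); print(driver(s))
```

```text
[ 0.42227937 -0.38464362  0.00594985] [ 1.09  1.1  -0.77  1.84  1.17  0.74  1.41]
((404.5928955078125, -388.6495666503906), [29.287761688232422, 67.0821533203125], np.float32(13.957233), 6774, array([0.01859425, 0.02662988, 0.02996637]))
```

View pics/w1.png

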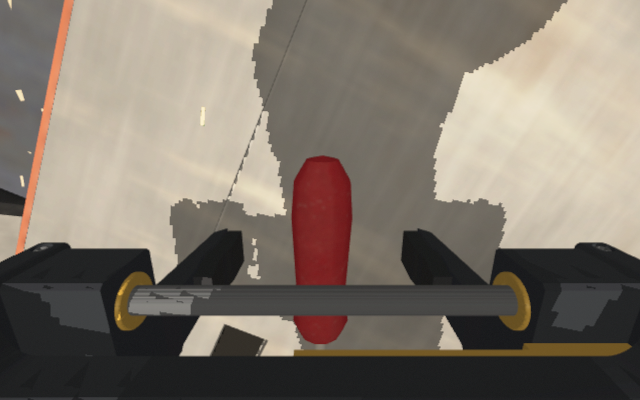

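The wrist view shows the handle centred between the open fingers (butt at px (322,157)), so I'll close on it.

{"api": "servo_tool", "payload": {"translation": [[0,0,0.002],[0,0,0],[0,0,0],[0,0,0],[0,0,0],[0,0,0]], "turn": [[0,0,0],[0,0,0],[0,0,0],[0,0,0],[0,0,0],[0,0,0]], "grip": 0, "grip_force": 40}}

```text
clock: 5.08
tool_pos: [0.4222, -0.3842, 0.0038]
eef_rot: [-0.105, 0.994, -0.0, 0.0]
contact_force: [-0.1, -1.5, 0.6]
opening: 0.346
finger_force: 0.4
```

{"api": "servo_tool", "payload": {"translation": [[0,0,-0.02],[0,0,-0.04],[0,0,-0.05],[0,0,-0.05],[0,0,0]], "turn": [[0,0,0],[0,0,0],[0,0,0],[0,0,0],[0,0,0]]}}

```text
clock: 5.7
tool_pos: [0.4245, -0.3847, 0.1673]
eef_rot: [-0.105, 0.994, -0.002, 0.003]
contact_force: [-0.3, 0.4, -1.2]
opening: 0.329
finger_force: 40.0
```

Run:
```python
from h import *
print(r.get_state())
s=snap('wrist','w2.png'); print(driver(s))
```

```text
{'clock': 5.7, 'q': array([ 1.17232537,  0.87889617, -0.95383425,  1.78061559,  0.87443   ,
        0.96050116,  1.62566975]), 'qd': array([-0.01010637,  0.0642186 ,  0.06907021,  0.04781922,  0.02904663,
       -0.01904617, -0.02138999]), 'joint_torque': array([  0.53494021, -52.60135889, -11.93386406, -11.05383754,
        -0.18073495,   0.2978205 ,   0.18356172]), 'tool_pos': array([ 0.42449968, -0.38469849,  0.1673439 ]), 'eef_rot': array([-0.10490007,  0.99447629, -0.00219586,  0.00284047]), 'contact_force': array([-0.25207544,  0.38747565, -1.17104375]), 'moment': array([ 0.06691742, -0.08933962,  0.0013329 ]), 'finger_force': 39.963360372930765, 'opening': 0.329240434112775}
((481.86065673828125, -408.7043151855469), [0.0324002206325531, 2.5854897499084473], np.float32(9.70781), 3, array([-0.00071122, -0.00051839, -0.00027967]))
```

{"api": "servo_tool", "payload": {"translation": [[-0.025,0.054,0],[-0.025,0.054,0],[-0.025,0.054,0],[-0.025,0.055,0],[-0.025,0.055,0],[-0.025,0.055,0],[-0.027,0.055,0],[0,0,0]], "turn": [[0,0,0],[0,0,0],[0,0,0],[0,0,0],[0,0,0],[0,0,0],[0,0,0],[0,0,0]]}}

```text
clock: 6.75
tool_pos: [0.5156, 0.0331, 0.1631]
eef_rot: [-0.11, 0.994, 0.002, 0.0]
contact_force: [1.2, -0.8, -1.6]
opening: 0.333
finger_force: 40.0
```

{"api": "servo_tool", "payload": {"translation": [[0,0,0],[0,0,0],[0,0,0],[0,0,0],[0,0,0],[0,0,0],[0,0,0],[0,0,0],[0,0,0],[0,0,0]], "turn": [[0,0,0.176],[0,0,0.176],[0,0,0.176],[0,0,0.176],[0,0,0.176],[0,0,0.176],[0,0,0.176],[0,0,0.176],[0,0,0.175],[0,0,0]]}}

```text
clock: 8.0
tool_pos: [0.5145, 0.0248, 0.1625]
eef_rot: [0.634, 0.774, -0.002, -0.0]
contact_force: [0.2, 0.3, -1.3]
opening: 0.334
finger_force: 40.0
```

Run:
```python
from h import *
st=r.get_state();print(st['q'].round(2),st['tool_pos'],st['eef_rot'])
s=snap('wrist','w3.png'); snap('top','top3.png')
s2=snap('scene','scene3.png')
cv2.imwrite('pics/both3.png',np.vstack([s['img'],s2['img']])[::,:,::-1][::1][:800]) 
im=np.hstack([cv2.resize(s['img'],(400,250)),cv2.resize(s2['img'],(400,250))]);
```

```text
[ 0.16  0.7  -0.49  1.96  0.55  0.62 -0.49] [0.51445346 0.02483789 0.16253202] [ 6.33563571e-01  7.73688604e-01 -1.71629233e-03 -4.47211745e-04]
```

View pics/w3.png

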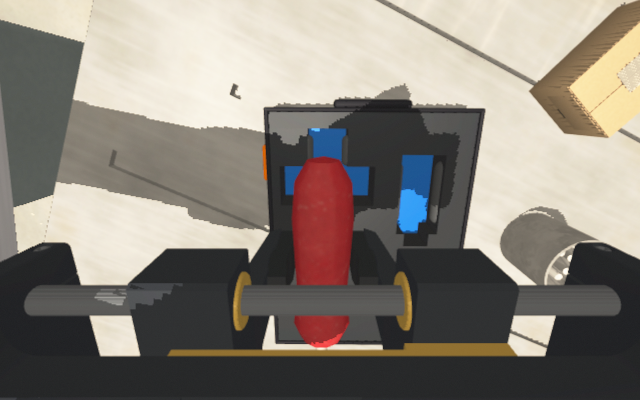

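The wrist view shows the handle (butt at px (322,157)) nearly over its trough (blue 308–348, finger recess 285–372). The tray's far rim is at row 107.

```bash
cat >> h.py <<'E'
def fitrect(p, size=(192,252), yaw0=11.4):
    # least squares: outline points p (mm xy) to tray rectangle edges
    from scipy.optimize import least_squares
    def f(q):
        a=np.radians(q[2]); d=(p-q[:2])@np.array([[np.cos(a),-np.sin(a)],[np.sin(a),np.cos(a)]])
        e=np.abs(d)-np.array(size)/2
        return np.where((e>0).all(1),np.hypot(*np.maximum(e,0).T),e.max(1))
    r_=least_squares(f,[569,-21,yaw0],loss='soft_l1',f_scale=1.5); return r_.x, np.abs(f(r_.x)).mean()
def outline(s,lo=.040,hi=.056):
    P=cloud(s); z=P[...,2]; d=np.hypot(P[...,0]-.569,P[...,1]+.021)
    m=((z>lo)&(z<hi)&(s['z_map']>.05)&(d<.19)).astype(np.uint8)
    m=cv2.morphologyEx(m,cv2.MORPH_OPEN,np.ones((3,3)))
    c=max(cv2.findContours(m,cv2.RETR_EXTERNAL,cv2.CHAIN_APPROX_NONE)[0],key=cv2.contourArea)[:,0]
    return c,P[c[:,1],c[:,0]]
E
python3 - <<'E'
from h import *
s=dict(np.load('pics/top0.npz')); c,p=outline(s); print('top',fitrect(p[:,:2]*1000.))
s=dict(np.load('pics/w3.npz')); c,p=outline(s)
k=(c[:,1]<225)&~((c[:,0]>285)&(c[:,0]<460)&(c[:,1]>113))&(c[:,1]>0); 
print(k.sum()); print('wrist',fitrect(p[k][:,:2]*1000.))
P=cloud(s); hsv=cv2.cvtColor(s['img'],cv2.COLOR_RGB2HSV)
b=(hsv[...,0]>95)&(hsv[...,0]<125)&(hsv[...,1]>120)
for v in (135,145,150,172,180,190,200,210):
    u=np.where(b[v])[0]; 
    g=np.split(u,np.where(np.diff(u)>3)[0]+1)
    print(v,[(int(x[0]),int(x[-1]),P[v,x[1]].round(4).tolist(),P[v,x[-2]].round(4).tolist()) for x in g if len(x)>8])
# handle in grip
m=((hsv[...,0]<8)|(hsv[...,0]>172))&(hsv[...,1]>140)&(P[...,2]>.1)
q=P[m]; d=np.array([-np.sin(np.radians(11.4)),np.cos(np.radians(11.4))]); 
t=r.get_state()['tool_pos']; a=(q[:,:2]-t[:2])@d; print('axial',a.min(),a.max(),'ztop',np.percentile(q[:,2],[50,98]))
n=np.array([d[1],-d[0]]); 
for lo in (.02,.03,.04):
    k=(a>lo-.003)&(a<lo+.003); w=(q[k][:,:2]-t[:2])@n; print(lo,w.min(),w.max(),np.percentile(q[k][:,2],98))
E
```

```text
top (array([571.35966313, -21.59355444,  10.45336627]), np.float64(17.849044752450695))
527
wrist (array([568.31955735, -17.75944325,  11.0546099 ]), np.float64(1.7909011570824152))
135 [(310, 345, [0.4941, 0.0698, 0.022], [0.5255, 0.076, 0.0211])]
145 [(313, 341, [0.4988, 0.0608, 0.0217], [0.5237, 0.0658, 0.0217])]
150 [(313, 341, [0.4997, 0.0558, 0.0202], [0.5248, 0.061, 0.0212])]
172 [(284, 298, [0.4741, 0.0257, 0.0096], [0.4865, 0.0281, 0.0095]), (347, 368, [0.539, 0.0386, 0.0092], [0.5586, 0.0426, 0.0093]), (403, 431, [0.5952, 0.0509, 0.0138], [0.6212, 0.0563, 0.0147])]
180 [(285, 294, [0.4765, 0.0171, 0.0089], [0.4838, 0.0188, 0.0097]), (352, 368, [0.546, 0.0314, 0.0102], [0.5608, 0.034, 0.0085]), (402, 430, [0.5966, 0.0424, 0.0134], [0.6232, 0.0478, 0.0136])]
190 [(353, 367, [0.5496, 0.0208, 0.0095], [0.5622, 0.0233, 0.0094]), (401, 429, [0.5985, 0.0318, 0.0136], [0.6253, 0.0372, 0.0136])]
200 [(400, 428, [0.6003, 0.0211, 0.0143], [0.628, 0.0261, 0.0126])]
210 [(399, 427, [0.6024, 0.0099, 0.0139], [0.6301, 0.0152, 0.0131])]
axial -0.047716793825552425 0.07271505738143433 ztop [0.18551883 0.1887717 ]
0.02 -0.015297312186272515 0.014212829361983821 0.18907684985450965
0.03 -0.014578543791747504 0.014038521616167554 0.1886390354478704
0.04 -0.013771690277778297 0.012765200101422217 0.18791427193342478
```

Run:
```python
from h import *
s=dict(np.load('pics/w3.npz')); P=cloud(s); hsv=cv2.cvtColor(s['img'],cv2.COLOR_RGB2HSV)
b=(hsv[...,0]>95)&(hsv[...,0]<125)&(hsv[...,1]>120)
C=-s['R'].T@s['t']
def ray(u,v,z):
    d=s['R'].T@np.linalg.solve(s['mtx'],[u,v,1]); return (C+d*(z-C[2])/d[2])[:2]
y=np.radians(11.1); n=np.array([np.cos(y),np.sin(y)]); d=np.array([-n[1],n[0]])
def top(us,off,lab):
    vs=[np.where(b[:,u])[0].min() for u in us]; yy=[ray(u,v-.5,.046)@d for u,v in zip(us,vs)]
    print(lab,vs,np.round(np.array(yy)-off,4))
top(range(314,342,5),.108,'trough'); top([288,291,294,358,362,366],.055+.019,'recess'); top(range(406,430,5),.085,'tape')
# rim
for u in (280,300,320,420,440,460,475):
    z=P[:,u,2]; k=np.where((z>.042)&(z<.056)&(s['z_map'][:,u]>.05))[0]; k=k[k>90]; print('rim',u,k.min(),(P[k.min()+1,u,:2]@d-.126).round(4), P[k.min()+1,u,2].round(4))
for v in (115,120,130,140,150):
    z=P[v,:,2]; k=np.where((z>.040)&(z<.056)&(s['z_map'][v]>.05))[0]; k=k[(k>240)&(k<500)]; print('lat',v,k.min(),k.max(),ray(k.min(),v,.048)@n+.096,ray(k.max(),v,.048)@n-.096)
st=r.get_state(); print('tcp',st['tool_pos'][:2]@n+.04,st['tool_pos'][:2]@d-.055)
u0=[np.where(b[v])[0] for v in (160,195)]
m=((hsv[...,0]<8)|(hsv[...,0]>172))&(hsv[...,1]>140)
vv=np.where(m[:,322])[0].min(); print('butt row',vv,ray(322,vv,.174)@d-st['tool_pos'][:2]@d)
```

```text
trough [np.int64(128), np.int64(128), np.int64(129), np.int64(128), np.int64(128), np.int64(128)] [-0.126  -0.126  -0.1268 -0.126  -0.1259 -0.1259]
recess [np.int64(166), np.int64(166), np.int64(166), np.int64(166), np.int64(166), np.int64(166)] [-0.1261 -0.1261 -0.1261 -0.1258 -0.1258 -0.1258]
tape [np.int64(155), np.int64(155), np.int64(155), np.int64(155), np.int64(155)] [-0.1265 -0.1265 -0.1265 -0.1265 -0.1265]
rim 280 107 -0.1276 0.0486
rim 300 107 -0.1276 0.0477
rim 320 107 -0.1275 0.0478
rim 420 108 -0.128 0.0465
rim 440 108 -0.1279 0.048
rim 460 108 -0.1278 0.048
rim 475 108 -0.1278 0.0486
lat 115 264 484 0.5547282371584369 0.5529129402794263
lat 120 264 483 0.5545060281160621 0.5527267460324904
lat 130 265 482 0.5549336619267379 0.5532243914303345
lat 140 265 480 0.5544826226334307 0.5528478056987595
lat 150 266 478 0.5549183958573883 0.5524638479727891
tcp 0.5503205591872483 -0.12891658085901972
butt row 157 0.05074066043482423
```

{"api": "servo_tool", "payload": {"translation": [[0.002,0.004,0.02],[0,0,0.035],[0,0,0.035],[0,0,0.02],[0,0,0.007],[0,0,0]], "turn": [[0,0,0.005],[0,0,0],[0,0,0],[0,0,0],[0,0,0],[0,0,0]]}}

```text
clock: 8.9
tool_pos: [0.519, 0.0292, 0.0466]
eef_rot: [0.635, 0.772, -0.0, -0.0]
contact_force: [0.3, -1.3, -0.7]
opening: 0.333
finger_force: 40.0
```

{"api": "servo_tool", "payload": {"translation": [[0,0,0.004],[0,0,0.004],[0,0,0.004],[0,0,0]], "turn": [[0,0,0],[0,0,0],[0,0,0],[0,0,0]]}}

```text
clock: 9.4
tool_pos: [0.5182, 0.0286, 0.0347]
eef_rot: [0.636, 0.772, -0.001, -0.0]
contact_force: [-3.0, 0.1, 0.8]
opening: 0.334
finger_force: 40.0
```

{"api": "servo_tool", "payload": {"translation": [[0,0,0.003],[0,0,0.003],[0,0,0.002],[0,0,0.001],[0,0,0]], "turn": [[0,0,0],[0,0,0],[0,0,0],[0,0,0],[0,0,0]]}}

```text
clock: 10.02
tool_pos: [0.5184, 0.0286, 0.026]
eef_rot: [0.636, 0.772, -0.001, -0.0]
contact_force: [-3.1, -1.7, 5.1]
opening: 0.336
finger_force: 40.0
```

{"api": "servo_tool", "payload": {"translation": [[0,0,0.0015],[0,0,0.0015],[0,0,0]], "turn": [[0,0,0],[0,0,0],[0,0,0]]}}

```text
clock: 10.4
tool_pos: [0.5184, 0.0284, 0.0255]
eef_rot: [0.636, 0.772, -0.001, 0.001]
contact_force: [-8.1, -2.0, 33.2]
opening: 0.332
finger_force: 40.0
```

{"api": "servo_tool", "payload": {"translation": [[0,0,-0.002],[0,0,0],[0,0,0]], "turn": [[0,0,0],[0,0,0],[0,0,0]]}}

```text
clock: 10.78
tool_pos: [0.5183, 0.0285, 0.0256]
eef_rot: [0.636, 0.772, -0.001, 0.0]
contact_force: [-4.2, -0.4, 13.9]
opening: 0.336
finger_force: 40.0
```

{"api": "servo_tool", "payload": {"translation": [[0,0,0],[0,0,0],[0,0,0],[0,0,0]], "turn": [[0,0,0],[0,0,0],[0,0,0],[0,0,0]], "grip": 0.47}}

```text
clock: 11.28
tool_pos: [0.5193, 0.0293, 0.0245]
eef_rot: [0.636, 0.772, 0.0, -0.0]
contact_force: [0.3, 0.3, 0.7]
opening: 0.47
finger_force: 0.0
```

{"api": "servo_tool", "payload": {"translation": [[0,0,-0.01],[0,0,-0.03],[0,0,-0.05],[0,0,-0.05],[0,0,0]], "turn": [[0,0,0],[0,0,0],[0,0,0],[0,0,0],[0,0,0]]}}

```text
clock: 11.9
tool_pos: [0.5214, 0.0297, 0.1686]
eef_rot: [0.636, 0.772, 0.003, 0.003]
contact_force: [0.0, 0.3, -0.7]
opening: 0.469
finger_force: 0.0
```

```bash
cat >> h.py <<'E'
YAW=np.radians(11.1); N=np.array([np.cos(YAW),np.sin(YAW)]); D=np.array([-N[1],N[0]])
def tray(p): return np.stack([p[...,:2]@N-.5538,p[...,:2]@D+.1262,p[...,2]],-1)
def rep(s):
    P=tray(cloud(s)); hsv=cv2.cvtColor(s['img'],cv2.COLOR_RGB2HSV); H,S=hsv[...,0],hsv[...,1]
    m=((H<8)|(H>172))&(S>140)&(s['z_map']>.05)&(np.abs(P[...,0]+.04)<.03)&(np.abs(P[...,1]-.055)<.07)&(P[...,2]<.1)
    q=P[m]
    print('y range',q[:,1].min(),q[:,1].max())
    for y in np.arange(.01,.105,.01):
        k=np.abs(q[:,1]-y)<.004
        if k.sum()>5: print(y.round(3),k.sum(),'x',q[k][:,0].min().round(4),q[k][:,0].max().round(4),'ztop',np.percentile(q[k][:,2],[90,98]).round(4))
E
python3 - <<'E'
from h import *
s=snap('wrist','w4.png'); rep(s)
E
```

```text
y range 0.0018814892502473368 0.10545722799118047
0.01 102 x -0.055 -0.0285 ztop [0.0501 0.0509]
0.02 220 x -0.0547 -0.0265 ztop [0.0514 0.0521]
0.03 213 x -0.0536 -0.0276 ztop [0.0508 0.0513]
0.04 191 x -0.0524 -0.0277 ztop [0.0501 0.0508]
0.05 204 x -0.0532 -0.0278 ztop [0.0507 0.0514]
0.06 227 x -0.0549 -0.0268 ztop [0.0512 0.0518]
0.07 237 x -0.0538 -0.0259 ztop [0.0515 0.0522]
0.08 265 x -0.0545 -0.026 ztop [0.0517 0.0523]
0.09 251 x -0.0524 -0.026 ztop [0.0508 0.0516]
0.1 203 x -0.0514 -0.028 ztop [0.0484 0.0494]
```

View pics/w4.png

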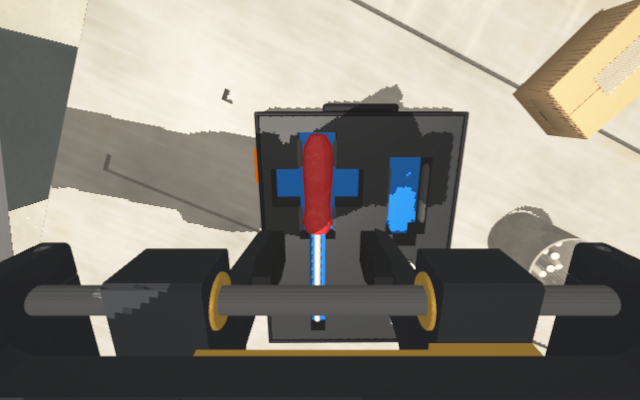

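The driver is home: its top is at 52 mm along the whole handle, on the trough axis, with the blade in its slot (px (318,135)–(318,320)). Next is the tape.

{"api": "servo_tool", "payload": {"translation": [[0.05,0,0],[0.05,0,0],[0.05,0,0],[0.05,0,0],[0.05,0,0],[0,0,0]], "turn": [[0,0,0],[0,0,0],[0,0,0],[0,0,0],[0,0,0],[0,0,0]], "grip": 1.0}}

```text
clock: 12.7
tool_pos: [0.4686, 0.2797, 0.1639]
eef_rot: [0.633, 0.775, 0.001, -0.002]
contact_force: [-0.1, 0.0, 0.1]
opening: 0.996
finger_force: 0.0
```

```bash
cat >> h.py <<'E'
def tapefit(s,c=(.456,.3475),lo=.045,hi=.075):
    P=cloud(s); m=(P[...,2]>lo)&(P[...,2]<hi)&(s['z_map']>.05)&(np.hypot(P[...,0]-c[0],P[...,1]-c[1])<.06)
    q=P[m]; return m.sum(),cv2.minAreaRect(q[:,:2].astype(np.float32)*1000),np.percentile(q[:,2],98)
E
python3 - <<'E'
from h import *
t=dict(np.load('pics/top0.npz')); P=cloud(t); m=(t['z_map']>.5)&(P[...,1]>.15)&(P[...,1]<.5)&(P[...,0]>.4)&(P[...,0]<.75)
for z in (.07,.1,.13): q=P[m&(P[...,2]>z)]; print(z,len(q),np.percentile(q,[0,2,98],axis=0).round(3).tolist() if len(q) else '')
s=snap('wrist','w5.png'); 
for lo in (.03,.045,.055,.06): print(lo,tapefit(s,lo=lo))
print(r.get_state()['tool_pos'],r.get_state()['eef_rot'])
E
```

```text
0.07 387 [[0.59, 0.298, 0.07], [0.6, 0.302, 0.071], [0.749, 0.403, 0.083]]
0.1 0 
0.13 0 
0.03 (np.int64(3347), ((455.8517150878906, 351.2421875), (37.125282287597656, 71.76179504394531), 19.171875), np.float64(0.06325314074066128))
0.045 (np.int64(3027), ((455.3138732910156, 352.7895202636719), (37.12593460083008, 62.590614318847656), 19.193750381469727), np.float64(0.06329672062368517))
0.055 (np.int64(2525), ((455.28411865234375, 352.7640075683594), (33.94041061401367, 51.33314895629883), 19.239545822143555), np.float64(0.06336322860062318))
0.06 (np.int64(1214), ((454.78350830078125, 354.0904541015625), (33.9329833984375, 33.33202362060547), 18.22842788696289), np.float64(0.06362666895906707))
[0.46959385 0.27606917 0.16361887] [ 6.34024684e-01  7.73312111e-01 -8.90543882e-04 -5.35547495e-04]
```

View pics/w5.png

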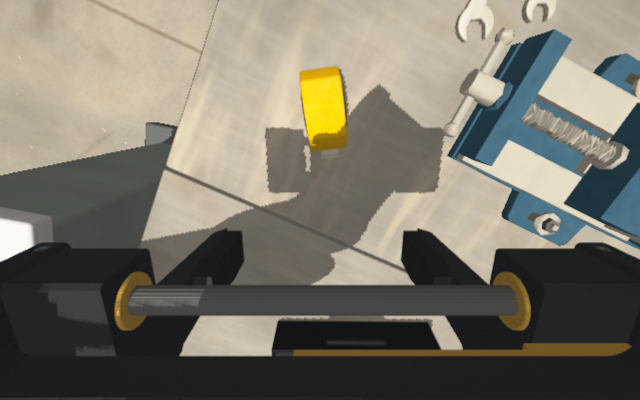

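The tape is at px (325,108) with its hook toward the bottom (330,153), yaw about 19°. The vise top is at 83 mm, below the gripper body.

{"api": "servo_tool", "payload": {"translation": [[0.04,0.001,0.0],[0.038,0,0.0],[0,0,0.035],[0,0,0.04],[0,0,0.03],[0,0,0.014],[0,0,0.005],[0,0,0]], "turn": [[0,0,0],[0,0,-0.138],[0,0,0],[0,0,0],[0,0,0],[0,0,0],[0,0,0],[0,0,0]]}}

```text
clock: 13.75
tool_pos: [0.4576, 0.3512, 0.0411]
eef_rot: [0.581, 0.814, 0.0, 0.0]
contact_force: [-0.3, 0.2, -0.1]
opening: 1.004
finger_force: 0.0
```

Run:
```python
from h import *
st=r.get_state(); print(st['tool_pos'],2*np.degrees(np.arctan2(st['eef_rot'][1],st['eef_rot'][0])))
s=snap('wrist','w6.png'); 
for lo in (.03,.05): print(tapefit(s,lo=lo))
```

```text
[0.45758052 0.35117186 0.04111698] 108.93511713693
(np.int64(10726), ((451.7601623535156, 361.7523498535156), (115.52197265625, 50.09361267089844), 19.850385665893555), np.float64(0.07293885925672611))
(np.int64(8667), ((452.70989990234375, 359.12164306640625), (115.52197265625, 44.49986267089844), 19.850385665893555), np.float64(0.07324367813302843))
```

{"api": "servo_tool", "payload": {"translation": [[0.002,-0.0015,0.001],[0,0,0],[0,0,0],[0,0,0],[0,0,0],[0,0,0],[0,0,0]], "turn": [[0,0,0],[0,0,0],[0,0,0],[0,0,0],[0,0,0],[0,0,0],[0,0,0]], "grip": 0, "grip_force": 50}}

```text
clock: 14.68
tool_pos: [0.4551, 0.3527, 0.0397]
eef_rot: [0.581, 0.814, -0.0, 0.0]
contact_force: [-0.1, -0.1, -0.4]
opening: 0.38
finger_force: 50.0
```

{"api": "servo_tool", "payload": {"translation": [[0,0,-0.02],[0,0,-0.04],[0,0,-0.05],[0,0,-0.02],[0,0,0]], "turn": [[0,0,0],[0,0,0],[0,0,0],[0,0,0],[0,0,0]]}}

```text
clock: 15.3
tool_pos: [0.4556, 0.353, 0.1706]
eef_rot: [0.581, 0.814, 0.001, 0.0]
contact_force: [-0.2, -0.5, -3.7]
opening: 0.381
finger_force: 50.0
```

Run:
```python
from h import *
st=r.get_state(); t=st['tool_pos']; q=st['eef_rot']; f=2*np.arctan2(q[1],q[0]); print(t,np.degrees(f),st['opening'],st['contact_force'])
s=snap('wrist','w7.png'); P=cloud(s)-t
x=np.array([np.cos(f),np.sin(f)]); y=np.array([np.sin(f),-np.cos(f)])
L=np.stack([P[...,:2]@x,P[...,:2]@y,P[...,2]],-1)
hsv=cv2.cvtColor(s['img'],cv2.COLOR_RGB2HSV)
m=(hsv[...,0]>18)&(hsv[...,0]<32)&(hsv[...,1]>150)&(np.abs(L[...,1])<.03)&(np.abs(L[...,0])<.07)&(L[...,2]>-.05)&(L[...,2]<.05)
print(m.sum(),np.percentile(L[m],[0.5,50,99.5],axis=0).round(4))
```

```text
[0.45558213 0.35298173 0.17063785] 108.94537940586719 0.38057171317987315 [-0.16336598 -0.49642812 -3.67053396]
7559 [[-0.0103 -0.017  -0.0313]
 [ 0.0176 -0.0002  0.0191]
 [ 0.0347  0.0165  0.0238]]
```

{"api": "servo_tool", "payload": {"translation": [[-0.049,0.006,0],[-0.049,0.006,0],[-0.049,0.006,0],[-0.05,0.006,0],[-0.05,0.006,0],[-0.05,0.005,0],[-0.049,0.005,0],[0,0,0],[0,0,0]], "turn": [[0,0,0],[0,0,0],[0,0,0],[0,0,0],[0,0,0],[0,0,0],[0,0,0],[0,0,0.137],[0,0,0]]}}

```text
clock: 16.48
tool_pos: [0.6042, 0.0379, 0.1677]
eef_rot: [0.635, 0.773, -0.001, -0.001]
contact_force: [-0.2, 0.8, -3.1]
opening: 0.38
finger_force: 50.0
```

```bash
cat >> h.py <<'E'
def where():
    st=r.get_state(); q=st['eef_rot']; t=st['tool_pos']
    print('tray frame TCP',tray(t).round(4),'phi',np.degrees(2*np.arctan2(q[1],q[0])).round(2),'tilt',q[2:].round(4),'F',st['contact_force'].round(1)); return t
E
python3 - <<'E'
from h import *
t=where()
s=snap('wrist','w8.png'); P=tray(cloud(s)); hsv=cv2.cvtColor(s['img'],cv2.COLOR_RGB2HSV)
b=(hsv[...,0]>95)&(hsv[...,0]<125)&(hsv[...,1]>120)&(s['z_map']>.05)
m=b&(P[...,0]>.02); q=P[m]
if len(q): print(len(q),np.percentile(q,[1,50,99],axis=0).round(4))
m=(hsv[...,0]>18)&(hsv[...,0]<32)&(hsv[...,1]>150)&(P[...,2]>.1)&(np.abs(P[...,0]-.048)<.04)
print(np.percentile(P[m],[.5,50,99.5],axis=0).round(4))
rep(s)
E
```

```text
tray frame TCP [0.0464 0.0471 0.1677] phi 101.16 tilt [-0.0014 -0.0012] F [-0.2  0.8 -3.1]
802 [[0.0284 0.0568 0.012 ]
 [0.0479 0.0697 0.0136]
 [0.0666 0.0801 0.0174]]
[[0.0148 0.0369 0.1369]
 [0.0478 0.0653 0.1889]
 [0.087  0.0818 0.26  ]]
y range 0.0016266468753177027 0.10556176496737096
0.01 107 x -0.0579 -0.0267 ztop [0.05   0.0506]
0.02 226 x -0.0542 -0.0256 ztop [0.0516 0.0521]
0.03 235 x -0.0577 -0.0255 ztop [0.0506 0.0512]
0.04 223 x -0.0626 -0.026 ztop [0.0501 0.0508]
0.05 227 x -0.0526 -0.0254 ztop [0.0504 0.0511]
0.06 241 x -0.0526 -0.0248 ztop [0.051  0.0518]
0.07 265 x -0.0533 -0.0243 ztop [0.0513 0.0521]
0.08 267 x -0.0545 -0.0249 ztop [0.0516 0.0524]
0.09 264 x -0.0579 -0.0256 ztop [0.0508 0.0511]
0.1 230 x -0.0517 -0.0264 ztop [0.0482 0.0492]
```

View pics/w8.png

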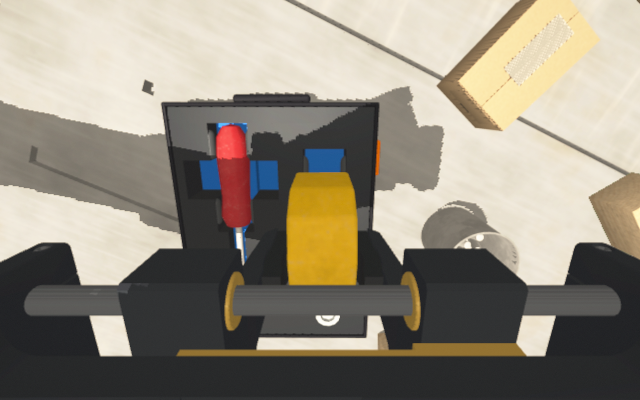

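The tape is above its cutout (blue floor at px (325,160), x 28–67 mm, centred on the tape).

{"api": "servo_tool", "payload": {"translation": [[0,0.0013,0.02],[0,0,0.03],[0,0,0.025],[0,0,0.013],[0,0,0]], "turn": [[0,0,0],[0,0,0],[0,0,0],[0,0,0],[0,0,0]]}}

```text
clock: 17.15
tool_pos: [0.6058, 0.0392, 0.0804]
eef_rot: [0.635, 0.773, -0.001, -0.001]
contact_force: [-0.7, -0.4, -2.5]
opening: 0.384
finger_force: 50.0
```

```bash
python3 -c "from h import *; where()"
```

```text
tray frame TCP [0.0483 0.048  0.0804] phi 101.21 tilt [-0.0008 -0.0008] F [-0.7 -0.4 -2.5]
```

{"api": "servo_tool", "payload": {"translation": [[0,0,0.004],[0,0,0.004],[0,0,0.004],[0,0,0.004],[0,0,0]], "turn": [[0,0,0],[0,0,0],[0,0,0],[0,0,0],[0,0,0]]}}

```text
clock: 17.77
tool_pos: [0.606, 0.0383, 0.065]
eef_rot: [0.635, 0.772, -0.001, -0.0]
contact_force: [-3.2, -0.0, -3.4]
opening: 0.377
finger_force: 50.0
```

```bash
python3 -c "from h import *; where()"
```

```text
tray frame TCP [0.0483 0.0471 0.065 ] phi 101.1 tilt [-0.0007 -0.0004] F [-3.2 -0.  -3.4]
```

{"api": "servo_tool", "payload": {"translation": [[0,0,0.004],[0,0,0.003],[0,0,0.002],[0,0,0.0015],[0,0,0]], "turn": [[0,0,0],[0,0,0],[0,0,0],[0,0,0],[0,0,0]]}}

```text
clock: 18.4
tool_pos: [0.6062, 0.0384, 0.0547]
eef_rot: [0.635, 0.772, -0.001, -0.0]
contact_force: [-4.4, -1.0, -2.1]
opening: 0.382
finger_force: 50.0
```

{"api": "servo_tool", "payload": {"translation": [[0,0,0.0015],[0,0,0.0015],[0,0,0]], "turn": [[0,0,0],[0,0,0],[0,0,0]]}}

```text
clock: 18.77
tool_pos: [0.6063, 0.0384, 0.0541]
eef_rot: [0.635, 0.772, -0.001, 0.0]
contact_force: [-8.3, -2.9, 14.4]
opening: 0.381
finger_force: 50.0
```

{"api": "servo_tool", "payload": {"translation": [[0,0,0.001],[0,0,0],[0,0,-0.002],[0,0,0]], "turn": [[0,0,0],[0,0,0],[0,0,0],[0,0,0]]}}

```text
clock: 19.27
tool_pos: [0.6063, 0.0384, 0.0541]
eef_rot: [0.635, 0.772, -0.0, 0.0]
contact_force: [-6.9, -2.3, 8.4]
opening: 0.379
finger_force: 50.0
```

{"api": "servo_tool", "payload": {"translation": [[0,0,0],[0,0,0],[0,0,0],[0,0,0]], "turn": [[0,0,0],[0,0,0],[0,0,0],[0,0,0]], "grip": 0.6}}

```text
clock: 19.77
tool_pos: [0.6072, 0.039, 0.0533]
eef_rot: [0.635, 0.772, 0.001, 0.0]
contact_force: [-0.4, 0.0, -0.1]
opening: 0.599
finger_force: 0.0
```

{"api": "servo_tool", "payload": {"translation": [[0,0,-0.01],[0,0,-0.03],[0,0,-0.05],[0,0,-0.05],[0,0,0]], "turn": [[0,0,0],[0,0,0],[0,0,0],[0,0,0],[0,0,0]]}}

```text
clock: 20.4
tool_pos: [0.6094, 0.0398, 0.198]
eef_rot: [0.635, 0.772, 0.004, 0.003]
contact_force: [0.1, -0.0, -1.0]
opening: 0.599
finger_force: 0.0
```

{"api": "servo_tool", "payload": {"translation": [[-0.05,0,-0.02],[-0.04,0,0],[0,0,0],[0,0,0]], "turn": [[0,0,0],[0,0,0],[0,0,0],[0,0,0]]}}

```text
clock: 20.9
tool_pos: [0.6234, -0.0486, 0.2126]
eef_rot: [0.635, 0.773, -0.0, -0.001]
contact_force: [0.3, 0.7, 0.7]
opening: 0.599
finger_force: 0.0
```

Run:
```python
from h import *
where(); s=snap('wrist','w9.png'); P=tray(cloud(s)); hsv=cv2.cvtColor(s['img'],cv2.COLOR_RGB2HSV)
m=(P[...,2]>.055)&(P[...,2]<.11)&(s['z_map']>.05)&(np.abs(P[...,0]-.048)<.035)&(np.abs(P[...,1]-.045)<.06)
q=P[m]; print(len(q),cv2.minAreaRect(q[:,:2].astype(np.float32)*1000),np.percentile(q,[1,50,99],axis=0).round(4).tolist())
for x in (.036,.042,.048,.054,.06): 
    k=(np.abs(q[:,0]-x)<.003)&(np.abs(q[:,1]-.048)<.01); print(x,np.median(q[k][:,2]).round(4))
for y in (.02,.03,.04,.05,.06,.07): 
    k=np.abs(q[:,1]-y)<.003; print(y,np.percentile(q[k][:,2],90).round(4),np.percentile(q[k][:,0],[1,99]).round(4))
rep(s)
```

```text
tray frame TCP [ 0.0485 -0.0415  0.2126] phi 101.16 tilt [-0.     -0.0009] F [0.3 0.7 0.7]
2622 ((48.561126708984375, 47.05839538574219), (36.85075378417969, 67.3990707397461), 0.6817715167999268) [[0.0317, 0.0146, 0.0559], [0.0483, 0.0478, 0.0734], [0.0665, 0.0794, 0.0779]]
0.036 0.0761
0.042 0.0762
0.048 0.0762
0.054 0.076
0.06 0.0763
0.02 0.0697 [0.0323 0.0651]
0.03 0.0739 [0.0322 0.0654]
0.04 0.0762 [0.0308 0.0668]
0.05 0.0778 [0.0317 0.0666]
0.06 0.0757 [0.0318 0.0665]
0.07 0.073 [0.0318 0.0647]
y range 0.008474301962185293 0.10813674434766687
0.01 128 x -0.0578 -0.0267 ztop [0.05   0.0507]
0.02 216 x -0.0549 -0.0256 ztop [0.0515 0.0521]
0.03 215 x -0.0579 -0.026 ztop [0.0507 0.0511]
0.04 222 x -0.0522 -0.0259 ztop [0.05   0.0509]
0.05 218 x -0.0526 -0.0255 ztop [0.0506 0.0514]
0.06 235 x -0.0529 -0.0249 ztop [0.0512 0.0516]
0.07 258 x -0.0618 -0.0241 ztop [0.0516 0.0526]
0.08 257 x -0.0581 -0.025 ztop [0.0518 0.0525]
0.09 246 x -0.0583 -0.0256 ztop [0.0507 0.0516]
0.1 159 x -0.0578 -0.027 ztop [0.0482 0.0494]
```

View pics/w9.png

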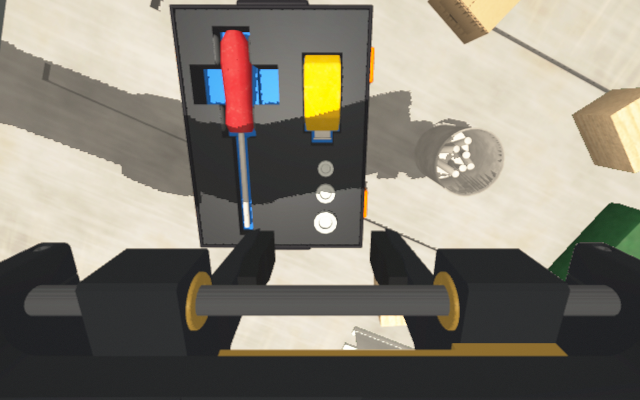

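The wrist view shows both items home. The tape at px (322,92) has its top at 78 mm and is level and centred, with the hook in its notch at (321,136). The driver handle is level at 52 mm, and the bystanders haven't moved.

```bash
python3 -c "
from plant import r
print(r.finish_job())"
```

```text
the job is handed in; nothing more can be done
None
```

The tape measure and the screwdriver are both pressed fully home in their cutouts, the right way round, and released; the job was handed in at about 21 s, with the other objects left where they were.

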